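# Take the blasted rod out of the pass box

## Robot

A 6-joint arm with a two-finger parallel gripper is mounted at the origin on the work surface. World frame = base frame: x ahead of the robot, y to its left, z up, the work surface at z = 0. Lengths are in mm, angles in rad, forces in N, time in s.
With the tool pointing down it reaches from about 300 to 775 mm from the base axis. Payload 14.6 kg.
Tool frame: the origin (TCP) lies at the very end of the fingers, on their centre line; the grasp point (between the pads) lies 19 mm behind it; z points along the fingers, y is the line along which they close (so a half turn about z gives the same grasp; the last joint's range is limited). The gripper opens to 94 mm and grips with 3 to 60 N. Pads are 16 mm wide; open, the fingers measure 119 mm over their backs; the gripper's body (75 mm by 177 mm) begins 78 mm behind the grasp point.
Start: joints at [-1.199, 0.3, 1.521, -0, 1.321, -0.067], TCP at [233.661, -497.887, 182.846] pointing down, gripper open.
Joint ranges: [-3.03, 3.03], [-0.79, 2.21], [0.23, 2.52], [-1.04, 4.18], [0, 3.07], [-2.55, 2.55]. Speed limits (rad/s): [2.22, 2.22, 2.57, 3.14, 3.14, 3.14].

## Interface

Orientations are given as [roll, pitch, yaw] about the fixed x, y, z axes, in that order (R = Rz(yaw) Ry(pitch) Rx(roll)).
In Python, from cell import manip gives the robot as it stands.
- The arm moves only by the tool servo_tool, never from a script. Its argument "motion" is a list that holds one entry, the list of rows, each a list of 7 numbers: the shift along the world's x, y, z as a fraction of full scale, then the turn, a rotation vector about the world's x, y, z as a fraction of full scale, then the closure, from 0 (fully open) to 1 (shut). In form: [[[x, y, z, rx, ry, rz, gripper], ...]]. A call has 1 to 10 rows; each row is the pose to reach, as a shift and turn from the pose commanded when the call began, turning the shorter way round; what a row does not reach only later rows make up. Full scale, the value 1, is 0.5 m for a shift and pi rad for a turn. A row lasts 1/10 s, in which the tool goes at most 50 mm and 8.59 degrees, less where a joint would pass 70% of its speed; a pose out of reach is approached as far as the arm can. A call with a number of a shift or a turn outside -1 to 1 is refused whole. A call with a gripper value outside its range is refused whole. The fingers move at their own pace and stop on an object; "newtons" is the grip in N (left out, the last holds). Time passes only in rows, so rows that repeat a pose let the fingers close. It gives the time, the measured TCP pose, the force, the opening and the grip force at its end, in the units of the state.
- manip.read_state(): the state, without advancing time (a new reading comes with each control period).
- manip.camera(name): name is "side" or "top"; returns a dict with "frame" (384x512x3 uint8, red, green, blue), "range_z" (384x512 float32, mm along the optical axis (not along the pixel's ray), 0 where there is no reading), "vfov" (degrees; the focal length in pixels is half the picture's height over the tangent of half this angle, whatever the lens; pixels are square), "cx", "cy" (the principal point, pixels), "cam_to_world" (4x4, takes a point from camera to world coordinates). Camera axes: x right, y down, z forward; pixel columns grow to the right and rows downward; lengths in mm; the calibration is good to about 2 mm. A picture is of the moment at which its call begins.
- manip.sign_off(): hands the job in; it is judged then, once.
The state is a dict: "clock": time; "joints": joint angles; "qd": joint speeds; "effort": joint torques, N m; "eef_pos": TCP position; "eef_rot": TCP orientation; "wrist_force": force on the tool from outside, world axes, zero at the start; "moment": the same for the moment, N m; "finger_gap": finger opening in mm; "finger_force": force on a finger pad.
Only numpy, scipy, OpenCV 4.12 (cv2) and the standard library are available. Lean on these libraries where they do the work, as an engineer would, in place of code of your own. Each camera call takes 0.05 s, during which the arm holds its last target. There are 200 camera calls.

## Task

A freshly blasted brass rod waits in the pass box. First press down firmly on the inner gate's red knob until you feel that the gate is fully home, and only then slide the outer hatch fully open, take the rod out without dropping it, set it down (not let it fall) in the two V notches of the bench rest, roughly centred, and slide the hatch fully shut again. The inner gate must stay shut while the hatch is open, and nothing else on the bench may be disturbed.

Things in the scene. Friction and masses are not known exactly. Their poses are not given: they have to be found in the camera images.
- passbox: Fixed grey pass box with neck, 169 x 345 mm. Origin on the bench below the rod cradle's middle; x away from the sloped front, y along the box (neck and blue cabinet towards -y), z up. Spans x -75..+95, y -255..+90. Front sill 69 mm high at x -75; then the face slopes up and back at 40 deg above level to the roof edge at x +29, z 156; flat roof at 156 from x +29 to +95
- face_mid (a point): Point on the sloped face straight out from the rod cradle: the line square to the face through it meets the rod's axis 36 mm below. Site x runs up the slope, y along the box, z out of the face. Under the hatch the face is an open mouth: y +-84 mm, 68 mm up and down the slope from this point; rims 6 mm proud at both edges
- cradle (a point): Where the rod's axis lies inside the pass box (x 0, y 0, z 85 mm of the box): two shallow V cradles, 8 mm wide, at y -36 and +36. Chamber floor at 30 mm, back wall at x +90. The roof edge, 29 mm behind and 71 mm above the rod, blocks a hand pointing straight down: come in square to the face, tool tilted about 40 deg (30 to 45) pointing down and to +x
- cabinet_top (a point): Middle of the top edge, facing the pass box, of the blue micro-blasting cabinet on the pass box's -y side, 320 x 320 mm, 250 mm tall, fixed to the box (the cabinet lies to -y of this point); its near wall is 158 mm from the gate's knob
- gate (a joint): Inner gate, a steel shutter between chamber and neck that slides straight up through the roof: 0 = fully home (shut), metres it stands open upward (limit 0.050); it may start anywhere from shut to 30 mm open and stays where it is left by friction (about 3 N); goes home when pressed down, then stops dead
- gate_top (a point): Centre of the top face of the gate's round red knob (34 mm across, 18 mm high) above the roof; at gate = 0 it is 199 mm over the bench; it lies at x = +60, y = -102 mm of the pass box and rises with the gate
- hatch (a joint): Outer door, a clear hatch in the sloped face: 0 = shut, metres slid towards the pass box's -y (over the neck), fully open 0.155; slides along level y only, friction about 2 N, stays where it is left; starts shut
- hatch_knob (a point): Point on the axis of the hatch's black knob, 15 mm below its top. The knob is an 18 mm cylinder standing 37 mm out of the hatch, square to the sloped face (its axis is the point's z, pointing out of the slope; point y is level along the box); this point lies 22 mm out from the hatch's surface. It moves with the hatch
- rod_center (a point): Centre of the round brass rod, 14 mm diameter, 100 mm long, about 130 g; the point's y is the rod's axis. It starts in the cradle inside the pass box, within 12 mm of the middle, and rolls out of the shallow V if pushed sideways
- rest_seat (a point): Where the rod's centre comes when it lies in the bench rest, 60 mm above the bench: dark wooden base 80 x 120 x 12 mm with two green V notches (45 degree sides, 8 mm wide) at y = -36 and +36 mm; the rod lies along the point's y; open between the notches down to the base. The rest is fixed to the bench
- tray: Grey divided parts tray, 100 x 100 x 25 mm, fixed; origin at the centre of its underside. A cast-iron vise, 160 mm tall, stands in the far left corner
- guard: A small brass wire cage, 48 mm across, 18 mm high; loose, must stay where it is; origin on its underside (at the bench)
- octave_key: A nickel-plated key lever lying flat, about 130 mm long, 15 mm high; x along it; loose, must stay where it is; origin on its underside (at the bench)
- mouthpiece: A black ebonite mouthpiece standing upright on its wide end, 27 mm across, 88 mm tall; loose, must stay where it is; origin on its underside (at the bench)
- spring_hook: A lying steel spring-hook tool with a walnut handle (handle 90 x 20 x 18 mm to -x of its origin, steel shaft 76 mm to +x); loose, must stay where it is; origin on its underside (at the bench)
- pad_jar: A small closed jar, 52 mm across, 60 mm tall; loose, must stay where it is; origin on its underside (at the bench)
- cork_block: A cork block 60 x 40 x 25 mm; loose, must stay where it is; origin on its underside (at the bench)
There are look-alikes about, which are no part of the job. Of the things shaped like the part that bears rest_seat, the dark wooden one is meant.

How it is judged (in metres and radians):
On the way, in this order (a step that is already met when the one before it is completed fails the run):
1. with the hatch shut, the inner gate's knob is pressed (over 4 N) and the gate is home (contact force between any of the fingers, the arm and gate above 4 N and value of joint gate below 0.004 m and value of joint hatch below 0.01 m), for 0.1 s.
2. the hatch is slid fully open (within 15 mm) (value of joint hatch above 0.14 m and value of joint gate below 0.004 m), for 0.1 s.
3. the rod lies in both notches of the rest (x of rod_center in the frame of rest_seat between -0.005 and 0.005 m and y of rod_center in the frame of rest_seat between -0.025 and 0.025 m and z of rod_center in the frame of rest_seat between -0.005 and 0.005 m and angle between the y axis of rod_center and the y axis of rest_seat, either way round below 0.08 rad and linear speed of rod below 0.03 m/s), for 0.2 s.
At the end, for the whole second after the job is handed in: The rod lies at rest in both notches of the bench rest (within 5 mm across and in height, 25 mm along, 0.08 rad), the hatch is shut to within 8 mm and the inner gate is home to within 4 mm (all of step 3 and value of joint gate below 0.004 m and value of joint hatch below 0.008 m); the robot touches nothing.
It fails at once if the hatch is open (over 15 mm) while the inner gate is not home (over 6 mm) (value of joint hatch above 0.015 m and value of joint gate above 0.006 m).
It fails at once if the rod is let go more than 12 mm above its seat at the rest (horizontal distance between rod_center and rest_seat below 0.06 m and z of rod_center in the frame of rest_seat above 0.012 m and contact force between the fingers and rod below 0.02 N).
It fails at once if the rod is dropped to the bench (height (world z) of rod_center below 0.03 m).
It fails at once if one of the loose bystanders (key guard, octave key, mouthpiece, spring hook, jar, cork block) is moved more than 30 mm (distance of any of guard, octave_key, mouthpiece, spring_hook, pad_jar, cork_block from where it was at the start of the episode above 0.03 m).
It also fails if it takes over 67 s, if anything falls off the work surface, if the arm or the gripper's body presses on something with over 40 N, if the wrist force passes 120 N, or if a joint passes its speed limit or range.

## Working session

There is one attempt and no reset: what is moved stays moved. The work goes in short steps, Python scripts to look and compute and a tool call to move; the robot and the scene stay as the last step left them, time stands still between calls to the robot, and variables do not carry over. Pictures are saved under pics/ and viewed, at most 11 in all, crops included, and the job is handed in when it is done.

Besides the shell and the picture viewer there is one more tool, called after "Emit:" as name(argument=value, ...) on one line, values as JSON. servo_tool: Moves the arm, as the interface text tells. Its arguments: {"type":"object","properties":{"motion":{"type":"array"},"newtons":{"type":"number"}},"required":["motion"]}

```bash
mkdir -p pics; ls; cat > h.py <<'E'
from cell import manip
import numpy as np, cv2
def cap(n):
    c=manip.camera(n); np.savez('%s.npz'%n,**c); return c
def load(n): return np.load('%s.npz'%n)
def cloud(c):
    f=c['frame'];z=c['range_z'].astype(float);h,w=z.shape
    fl=h/2/np.tan(np.radians(float(c['vfov']))/2)
    v,u=np.mgrid[:h,:w]
    P=np.stack([(u-c['cx'])/fl*z,(v-c['cy'])/fl*z,z,np.ones_like(z)],-1)
    return (P@np.array(c['cam_to_world']).T)[...,:3]
E
python3 - <<'E'
from h import *
print(manip.read_state())
for n in('top','side'):
    c=cap(n); cv2.imwrite('pics/%s0.png'%n,cv2.resize(c['frame'][...,::-1],(800,600),interpolation=cv2.INTER_CUBIC)); print(n,c['vfov'],c['cx'],c['cy'],np.round(c['cam_to_world'],3).tolist())
E
```

```text
pics
{'clock': 0.0, 'joints': array([-1.19859853e+00,  3.00470063e-01,  1.52156574e+00, -1.98933223e-06,
        1.32068786e+00, -6.65961471e-02]), 'qd': array([-0.00107694, -0.00169883, -0.00188956,  0.00211171,  0.0007169 ,
        0.00017158]), 'effort': array([-2.51221878e-03, -5.31807017e+01, -3.52741027e+01,  7.06613087e-02,
        2.43224110e-02, -1.46522680e-04]), 'eef_pos': array([ 233.56346258, -497.63573432,  182.29340196]), 'eef_rot': array([-3.14046402e+00, -7.33425113e-05,  4.38794400e-01]), 'wrist_force': array([-0.79787226,  0.40854822,  0.66276413]), 'moment': array([-0.0307599 ,  0.0165671 , -0.05113559]), 'finger_force': 0.0, 'finger_gap': 94.34611983579053}
top 43.08189759859315 256.48256684148953 191.18226278862232 [[0.026, -0.988, 0.151, 266.283], [-1.0, -0.027, -0.007, 101.889], [0.011, -0.151, -0.989, 1414.077], [0.0, 0.0, 0.0, 1.0]]
side 48.166682964266094 252.15540611933235 184.94582988945768 [[-0.968, -0.161, 0.19, 233.367], [-0.248, 0.547, -0.8, 1088.988], [0.025, -0.822, -0.57, 850.36], [0.0, 0.0, 0.0, 1.0]]
```

View pics/top0.png

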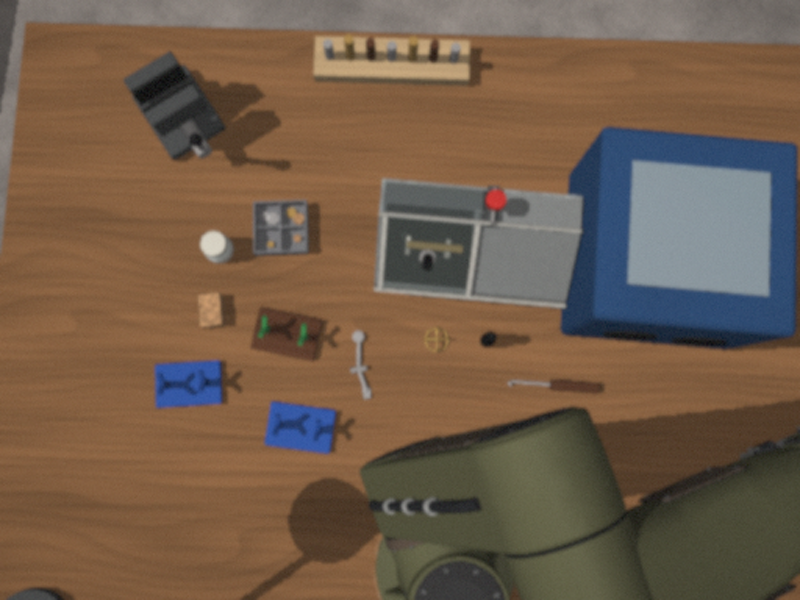

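View pics/side0.png

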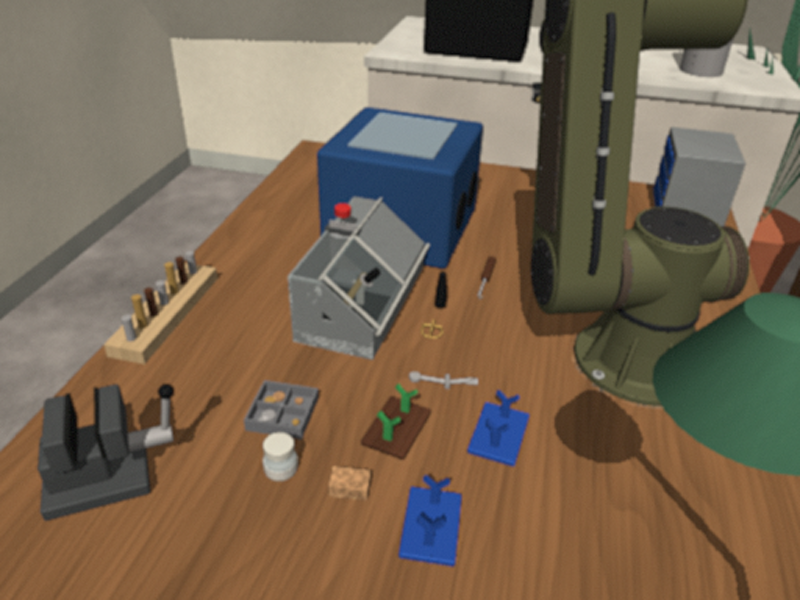

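Top view: the box front faces the robot, red knob (495,199), hatch knob (428,260), rod (433,246), dark rest with green notches (264,326)/(304,335), and mouthpiece (488,340), guard (437,339) and spring hook (550,384) in front of the box. Side view: the box end wall (335,315) and the notches (388,425)/(405,397) are visible.

```bash
cat > m.py <<'E'
from h import *
T=load('top');S=load('side');PT=cloud(T);PS=cloud(S)
s=.64
def reg(P,x0,y0,x1,y1): return P[int(y0*s):int(y1*s),int(x0*s):int(x1*s)].reshape(-1,3)
def plane(p,n=6):
    for _ in range(n):
        c=np.median(p,0) if _==0 else p.mean(0); v=np.linalg.svd(p-c)[2][2]; d=abs((p-c)@v); p=p[d<max(2,2*np.median(d))]
    return c.round(1),v.round(4),len(p)
print('slope top',plane(reg(PT,490,245,560,290)))
print('roof top',plane(reg(PT,520,200,575,222)))
print('endwall side',plane(reg(PS,300,285,350,330)))
print('slope side',plane(reg(PS,378,245,410,280)))
def hsv(c): return cv2.cvtColor(c['frame'],cv2.COLOR_RGB2HSV)
for n,c,P in(('T',T,PT),('S',S,PS)):
    H=hsv(c)
    red=((H[...,0]<6)|(H[...,0]>174))&(H[...,1]>190)&(H[...,2]>100)&(P[...,2]>140)
    p=P[red]; print(n,'red',len(p),p.mean(0).round(1),np.percentile(p[:,2],[5,50,95]).round(1)); t=p[p[:,2]>np.percentile(p[:,2],95)-5];print(' top',((t.min(0)+t.max(0))/2).round(1),len(t))
    g=(H[...,0]>45)&(H[...,0]<80)&(H[...,1]>110)&(P[...,2]>5)&(P[...,2]<100)&(P[...,0]>300)&(P[...,0]<700)
    k,l=cv2.connectedComponents(g.astype(np.uint8))
    for i in range(1,k):
        q=P[l==i]
        if len(q)>12: print(n,'green',len(q),q.mean(0).round(1),q.min(0).round(1),q.max(0).round(1))
    # things by named pixels
px=dict(jar=(214,243),cork=(210,310),guard=(437,339),mouth=(488,337),hookend=(603,387),hooktip=(510,382),key1=(358,338),key2=(367,394),cabL=(572,190),knob=(427,257),rodL=(405,244),rodR=(462,249),cabedge=(607,130),cabedge2=(565,325),roofL=(384,213),siLL=(377,289),sillR=(566,304),roofFR=(582,197),roofFL=(385,182),base1=(262,310),base2=(324,319),base3=(314,357),base4=(252,349))
for k,(u,v) in px.items(): print(k,PT[int(v*s),int(u*s)].round(0))
# dark wood base
for n,P in(('T',PT),('S',PS)):
    m=(abs(P[...,2]-12)<4)
    c=m&(np.hypot(P[...,0]-0,P[...,1]-0)>0)
cv2.imwrite('pics/crop1.png',np.hstack([cv2.resize(T['frame'][110:200,235:345,::-1],None,fx=4,fy=4,interpolation=cv2.INTER_CUBIC),cv2.resize(T['frame'][190:235,155:255,::-1],(350,360),interpolation=cv2.INTER_CUBIC)[:, :350]]))
E
python3 m.py
```

```text
slope top (array([ 531.4, -121.5,  110.8]), array([-0.6416,  0.0391,  0.766 ]), 726)
roof top (array([ 616.9, -150.5,  160.1]), array([-0.9627, -0.023 , -0.2695]), 504)
endwall side (array([598.2, 131.3, 102.7]), array([ 0.0627,  0.9979, -0.0142]), 506)
slope side (array([513.9, -68.9,  98. ]), array([-0.6416, -0.0266,  0.7666]), 262)
T red 3 [619.9 -55.4 211. ] [208.8 210.6 213.6]
 top [620.8 -54.3 212.3] 2
T green 25 [417.4 337.2  55.8] [401.1 333.1  29.3] [429.2 341.5  67.3]
T green 24 [405.3 266.5  55. ] [391.8 261.9  42.8] [419.9 270.7  67.8]
S red 55 [617.4 -51.4 209.7] [201.5 211.1 214.7]
 top [617.2 -56.  213.3] 35
S green 94 [403.9 267.6  43.1] [385.6 261.1   9.3] [419.8 274.2  70.3]
S green 131 [417.1 334.7  41.7] [396.6 293.9  10.5] [437.  342.9  69.2]
jar [569. 439.  53.]
cork [449. 444.  24.]
guard [409.  25.  18.]
mouth [407. -62.  81.]
hookend [ 329. -286.   -4.]
hooktip [ 333. -114.   -0.]
key1 [406. 170.   7.]
key2 [303. 152.   2.]
cabL [ 689. -221.   51.]
knob [537.  50. 132.]
rodL [557.  88. 135.]
rodR [553.  -9. 130.]
cabedge [ 728. -230.  249.]
cabedge2 [ 435. -205.   47.]
roofL [605. 127. 161.]
siLL [491. 136.  65.]
sillR [ 474. -208.   50.]
roofFR [ 643. -211.  157.]
roofFL [661. 126. 156.]
base1 [453. 351.  12.]
base2 [440. 236.  -3.]
base3 [368. 252.  13.]
base4 [380. 365.  11.]
```

View pics/crop1.png

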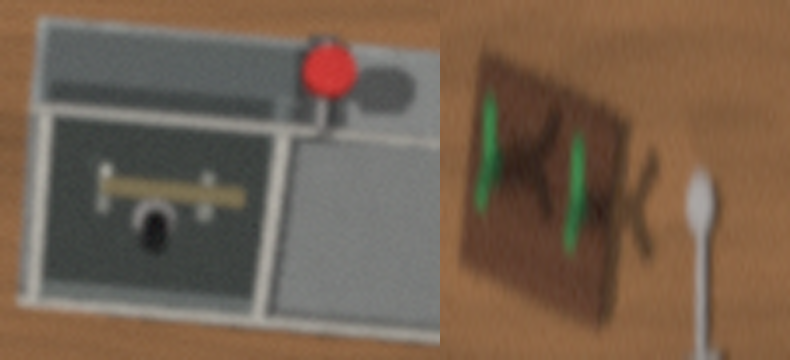

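Crop: red knob centre (330,70), box corners (42,18)/(18,303), roof edge (38,110), cradles (105,187)/(206,196), rod from (100,185) to (245,197), notches (490,95)-(482,212) and (580,135)-(570,255). I'll refine these by intersecting their rays with planes of known height.

```bash
cat > m2.py <<'E'
from h import *
T=load('top')
def ray(c,u,v,z):
    fl=192/np.tan(np.radians(float(c['vfov']))/2);M=c['cam_to_world']
    d=M[:3,:3]@np.array([(u-c['cx'])/fl,(v-c['cy'])/fl,1]); o=M[:3,3]
    return (o+d*(z-o[2])/d[2]).round(1)
if __name__=='__main__':
    a=lambda u,v,z:ray(T,235+(u+.5)/4-.5,110+(v+.5)/4-.5,z)
    for n,q in dict(knob=(330,70,212),roofFL=(42,18,156),roofEL=(38,110,156),sillL=(18,303,69),sillR=(440,340,69),roofE_R=(440,143,156),cr1=(105,187,90),cr2=(206,196,90),rodL=(101,187,85),rodR=(245,197,85),hk=(152,235,140)).items(): print(n,a(*q))
    b=lambda u,v,z:ray(T,155+(u-440)/3.5-.5,190+v/8-.5,z)
    for n,q in dict(n1a=(490,95,69),n1b=(482,212,69),n2a=(580,135,69),n2b=(570,255,69),b1=(484,52,12),b2=(628,125,12),b3=(603,325,12),b4=(462,262,12)).items(): print(n,b(*q))
    PS=cloud(load('side'));PT=cloud(T)
    for P in(PT,PS):
        m=(P[...,2]>205)&(P[...,2]<225)&(P[...,0]<645)&(P[...,0]>590)&(P[...,1]>-90)&(P[...,1]<-20)
        p=P[m];print(len(p),p.mean(0),p.min(0),p.max(0))
        m=(abs(P[...,0]-537)<22)&(abs(P[...,1]-50)<30)&(P[...,2]>131)&(P[...,2]<170)
        p=P[m];print('hk',len(p),p.mean(0),p.min(0),p.max(0))
E
python3 m2.py
```

```text
knob [619.3 -57.3 212. ]
roofFL [666.2 128.8 156. ]
roofEL [602.7 129.6 156. ]
sillL [486.5 141.4  69. ]
sillR [ 468.4 -154.7   69. ]
roofE_R [ 587.8 -138.3  156. ]
cr1 [566.5  82.8  90. ]
cr2 [562.1  12.3  90. ]
rodL [567.6  85.5  85. ]
rodR [563.3 -15.3  85. ]
hk [523.3  51.3 140. ]
n1a [436.  335.6  69. ]
n1b [395.  339.7  69. ]
n2a [424.  263.5  69. ]
n2b [382.  269.5  69. ]
b1 [458.8 351.3  12. ]
b2 [435.4 230.8  12. ]
b3 [362.4 248.4  12. ]
b4 [382.  365.2  12. ]
131 [618.33585951 -57.51814653 210.83826534] [602.35164723 -72.6695661  205.89730554] [634.48957962 -41.76065742 216.49922446]
hk 71 [534.81414808  48.60590535 139.39412024] [515.0136612   26.30436548 131.14534094] [558.99769382  74.99577294 150.54596291]
62 [617.27568647 -56.08865826 212.1186332 ] [602.21998133 -74.28321635 205.1804814 ] [633.47855355 -43.18852006 217.27600079]
hk 55 [532.92525031  48.82001162 138.63087685] [515.95952732  20.75282024 131.02979157] [558.6720422   79.45587529 151.48253782]
```

Emit:
servo_tool(motion=[[[0,0,0.2,0,0,0.04,1],[0,0.1,0.295,0,0,0.09,1],[0.333,0.795,0.295,0,0,0.341,1],[0.333,0.795,0.295,0,0,0.341,1],[0.333,0.795,0.295,0,0,0.341,1],[0.333,0.795,0.295,0,0,0.341,1],[0.333,0.795,0.295,0,0,0.341,1],[0.333,0.795,0.295,0,0,0.341,1],[0.333,0.795,0.295,0,0,0.341,1],[0.333,0.795,0.295,0,0,0.341,1]]], newtons=10)

```text
clock: 1.1
eef_pos: [395.0, -110.6, 328.9]
eef_rot: [3.141, 0.0, 1.51]
wrist_force: [1.1, 0.5, -0.2]
finger_gap: 17.7
finger_force: 0.0
```

```bash
cat > go.py <<'E'
# usage: go.py frame a b c tilt_deg [yaw]  -> servo fractions to bring TCP to a point
from h import *
from scipy.spatial.transform import Rotation as Ro
O=np.array([564,46.5,0.]);YB=-.06
RB=Ro.from_euler('z',YB).as_matrix()
FM=O+RB@[-23.1,0,112.6]
s40,c40=np.sin(np.radians(40)),np.cos(np.radians(40))
RF=RB@np.array([[c40,0,-s40],[0,1,0],[s40,0,c40]])  # x upslope, y along, z out
def tool(tilt,yaw): # tool y = +x of the yawed frame (tilted up), z down/forward
    t=np.radians(tilt);z=np.array([np.sin(t),0,-np.cos(t)]);y=np.array([np.cos(t),0,np.sin(t)])
    return Ro.from_euler('z',yaw).as_matrix()@np.stack([np.cross(y,z),y,z],1)
def delta(p,tilt,yaw):
    st=manip.read_state();R=Ro.from_euler('xyz',st['eef_rot']).as_matrix()
    d=(np.array(p)-st['eef_pos'])/500; r=Ro.from_matrix(tool(tilt,yaw)@R.T).as_rotvec()/np.pi
    print(np.round(p,1),'->',np.round(d,4).tolist(),np.round(r,4).tolist())
if __name__=='__main__':
    import sys
    f=sys.argv[1];v=np.array([float(a) for a in sys.argv[2:5]]);t=float(sys.argv[5]);y=float(sys.argv[6]) if len(sys.argv)>6 else YB
    p={'w':v,'f':FM+RF@v,'b':O+RB@v}[f]
    print(manip.read_state()['eef_pos'].round(1),manip.read_state()['clock']);delta(p,t,y)
E
python3 go.py w 618.5 -57.5 222 0; python3 go.py w 618.5 -57.5 250 0
```

```text
[ 395.  -110.6  328.9] 1.1
[618.5 -57.5 222. ] -> [0.4471, 0.1061, -0.2138] [0.0, 0.0, 0.0003]
[ 395.  -110.6  328.9] 1.1
[618.5 -57.5 250. ] -> [0.4471, 0.1061, -0.1578] [0.0, 0.0, 0.0003]
```

Emit:
servo_tool(motion=[[[0.44,0.09,-0.1,0,0,0,1],[0.44,0.09,-0.1,0,0,0,1],[0.44,0.09,-0.1,0,0,0,1],[0.44,0.09,-0.1,0,0,0,1],[0.44,0.09,-0.1,0,0,0,1],[0.44,0.09,-0.2,0,0,0,1],[0.44,0.09,-0.2,0,0,0,1],[0.44,0.09,-0.2,0,0,0,1]]])

```text
clock: 1.9
eef_pos: [614.3, -67.6, 229.1]
eef_rot: [-3.14, -0.0, 1.51]
wrist_force: [0.5, 0.3, 1.0]
finger_gap: 0.5
finger_force: 0.0
```

Emit:
servo_tool(motion=[[[0.008,0.018,-0.01,0,0,0,1],[0.008,0.018,-0.02,0,0,0,1],[0.008,0.018,-0.03,0,0,0,1],[0.008,0.018,-0.04,0,0,0,1],[0.008,0.018,-0.05,0,0,0,1],[0.008,0.018,-0.057,0,0,0,1],[0.008,0.018,-0.06,0,0,0,1],[0.008,0.018,-0.06,0,0,0,1]]])

```text
clock: 2.7
eef_pos: [618.7, -58.6, 198.5]
eef_rot: [-3.141, 0.0, 1.51]
wrist_force: [0.4, -0.2, -0.3]
finger_gap: 0.7
finger_force: 0.0
```

Emit:
servo_tool(motion=[[[0,0,-0.004,0,0,0,1],[0,0,-0.008,0,0,0,1],[0,0,-0.012,0,0,0,1],[0,0,-0.012,0,0,0,1]]])

```text
clock: 3.1
eef_pos: [618.7, -58.6, 192.3]
eef_rot: [-3.141, -0.0, 1.51]
wrist_force: [0.0, -0.7, 0.2]
finger_gap: 0.9
finger_force: 0.0
```

```bash
python3 - <<'E'
from h import *
a=cap('top')['frame'][80:200,230:390,::-1];b=cap('side')['frame'][80:230,170:330,::-1]
cv2.imwrite('pics/c2.png',np.hstack([cv2.resize(a,(400,300)),cv2.resize(b,(400,375))[:300]]))
E
```

```text
(no output)
```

View pics/c2.png

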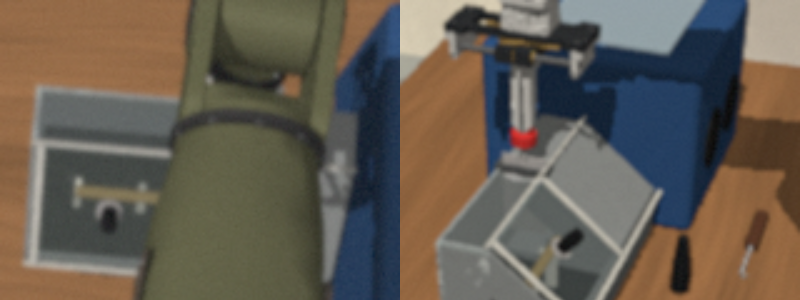

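The fingers stand right on top of the red knob (side crop (523,130)). I'll measure how high the knob is now.

```bash
python3 - <<'E'
from h import *
c=load('side');P=cloud(c);H=cv2.cvtColor(c['frame'],cv2.COLOR_RGB2HSV)
red=((H[...,0]<8)|(H[...,0]>172))&(H[...,1]>150)&(H[...,2]>70)
k,l,st,_=cv2.connectedComponentsWithStats(red.astype(np.uint8))
for i in range(1,k):
  if st[i,4]>15:
    p=P[l==i];print(st[i],p.mean(0).round(1),np.percentile(p,[2,50,98],axis=0).round(1).tolist())
print(manip.read_state()['eef_pos'],manip.read_state()['wrist_force'])
E
```

```text
[214 132  11   8  65] [621.6 -63.4 200. ] [[603.3, -225.7, 108.3], [615.7, -49.2, 207.6], [694.7, -41.7, 216.7]]
[618.75191602 -58.57722023 192.60777196] [-0.42266424  0.3551226   1.01828001]
```

```bash
python3 - <<'E'
from h import *
a=cv2.resize(cv2.imread('pics/side0.png'),(512,384),interpolation=cv2.INTER_AREA);b=load('side')['frame'][...,::-1]
for r in range(126,146): print(r,a[r,219],b[r,219],a[r,216],b[r,216])
cv2.imwrite('pics/c3.png',np.hstack([cv2.resize(x[115:155,195:245],(400,320),interpolation=cv2.INTER_CUBIC) for x in(a,b)]))
E
```

```text
126 [99 65 37] [122 127 130] [97 63 35] [156 163 166]
127 [98 63 32] [123 128 131] [96 63 34] [156 163 167]
128 [96 61 33] [120 126 128] [100  64  34] [157 165 167]
129 [86 58 80] [120 127 128] [95 61 64] [157 163 167]
130 [ 66  50 158] [124 129 129] [ 79  56 132] [143 150 160]
131 [ 50  49 201] [121 127 127] [ 59  51 186] [113 119 164]
132 [ 45  49 209] [104 108 138] [ 46  49 210] [ 75  79 192]
133 [ 47  51 211] [ 76  80 187] [ 44  49 211] [ 51  55 215]
134 [ 47  50 209] [ 53  56 217] [ 40  45 195] [ 44  48 206]
135 [ 42  45 191] [ 47  49 202] [ 36  41 175] [ 36  41 181]
136 [ 39  41 173] [ 39  42 178] [ 32  36 165] [ 34  39 171]
137 [ 34  37 167] [ 32  36 171] [ 38  38 157] [ 38  39 164]
138 [ 37  40 158] [ 39  41 167] [ 66  65 142] [ 69  69 148]
139 [ 51  54 126] [ 53  56 133] [105 107 130] [110 112 135]
140 [72 75 94] [73 76 92] [128 133 132] [134 138 136]
141 [ 98 102 103] [104 107 108] [136 141 141] [141 146 147]
142 [116 121 123] [122 127 131] [133 138 142] [138 143 146]
143 [121 125 129] [125 130 134] [128 132 137] [131 136 140]
144 [124 128 133] [128 133 138] [125 129 133] [131 136 139]
145 [124 128 133] [133 138 143] [116 120 123] [121 126 129]
```

View pics/c3.png

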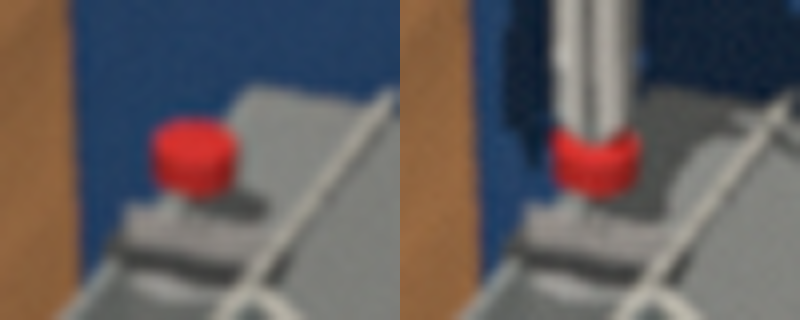

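Left: the knob before; right: the fingertips over its top centre, with the knob not moved. I'll check the camera against the reported TCP.

```bash
python3 - <<'E'
from h import *
c=load('side');P=cloud(c);M=np.array(c['cam_to_world']);fl=192/np.tan(np.radians(float(c['vfov']))/2)
def proj(p):
    q=M[:3,:3].T@(np.array(p)-M[:3,3]);return (q[:2]/q[2]*fl+[c['cx'],c['cy']]).round(1),q[2].round(1)
e=manip.read_state()['eef_pos'];print(e,'proj',proj(e),'knob212',proj([618.5,-57.5,212]))
for r in range(118,142,2): print(r,P[r,217].round(1),P[r,219].round(1),P[r,221].round(1))
print(manip.read_state()['joints'])
E
```

```text
[618.75191602 -58.57722023 192.60777196] proj (array([219.3, 138. ]), np.float64(1365.6)) knob212 (array([219.1, 132.7]), np.float64(1353.6))
118 [622.1 -50.6 265.5] [616.3 -52.8 265.4] [608.4 -48.1 268.7]
120 [622.  -49.8 259.2] [616.1 -51.5 259.2] [608.7 -48.8 261.6]
122 [622.6 -51.3 251.6] [614.9 -47.8 254.4] [609.4 -50.6 253.8]
124 [623.5 -53.5 243.5] [616.7 -52.5 245. ] [610.2 -52.6 246. ]
126 [624.2 -54.9 235.8] [616.4 -51.3 238.8] [609.7 -50.8 240. ]
128 [623.1 -51.4 230.8] [616.4 -50.8 232.1] [609.6 -50.2 233.4]
130 [623.4 -51.7 223.6] [615.8 -48.6 226.3] [609.8 -50.2 226.4]
132 [624.3 -53.9 215.4] [618.8 -57.1 214.6] [614.7 -64.8 211.3]
134 [619.7 -40.1 216. ] [615.7 -47.4 212.9] [609.3 -48.2 213.5]
136 [620.7 -42.4 207.6] [613.8 -41.4 209.3] [608.8 -46.2 207.6]
138 [622.3 -46.6 198.1] [615.3 -45.6 199.8] [610.4 -50.7 197.9]
140 [ 642.8 -105.8  156.6] [618.7 -55.1 187.1] [613.7 -60.4 185.1]
[-1.53300300e-01  4.55016263e-01  1.28664858e+00 -2.24783405e-05
  1.39997735e+00 -9.25162935e-02]
```

Emit:
servo_tool(motion=[[[0,0,0.08,0,0,0,1],[0,0,0.08,0,0,0,1],[0,0,0.08,0,0,0,1]]])

```text
clock: 3.5
eef_pos: [619.0, -58.6, 233.3]
eef_rot: [3.14, 0.0, 1.51]
wrist_force: [1.0, 0.4, -0.7]
finger_gap: 0.2
finger_force: 0.0
```

```bash
python3 - <<'E'
from h import *
c=cap('side');P=cloud(c);M=np.array(c['cam_to_world']);fl=192/np.tan(np.radians(float(c['vfov']))/2)
def proj(p):
    q=M[:3,:3].T@(np.array(p)-M[:3,3]);return (q[:2]/q[2]*fl+[c['cx'],c['cy']]).round(1),q[2].round(1)
s=manip.read_state();e=s['eef_pos'];print(e,s['wrist_force'],s['finger_gap'],'proj',proj(e))
for r in range(112,142,2): print(r,P[r,217].round(1),P[r,221].round(1),c['frame'][r,217])
E
```

```text
[618.64424237 -58.52928065 232.25709592] [-0.79610674  0.26036465  0.13853369] 0.5891251659496501 proj (array([219.1, 126.8]), np.float64(1342.9))
112 [620.6 -47.6 287.1] [608.4 -49.3 288.1] [136 135 127]
114 [622.1 -51.7 278.4] [609.4 -52.1 280.1] [137 135 129]
116 [622.4 -52.1 271.5] [608.  -47.4 275.8] [139 135 129]
118 [621.6 -49.3 266.2] [609.7 -52.3 266.5] [140 137 130]
120 [ 681.5 -224.2  168.6] [ 666.4 -223.8  171. ] [107 108 106]
122 [ 681.8 -224.7  160.5] [ 666.7 -224.3  162.9] [32 44 62]
124 [ 681.6 -223.5  153.2] [ 665.1 -218.9  157.9] [35 63 98]
126 [ 683.6 -228.9  142.4] [ 665.4 -219.3  149.8] [ 35  65 100]
128 [ 681.2 -221.4  138.4] [ 666.9 -223.6  139.5] [ 34  69 103]
130 [629.1 -68.5 214.4] [617.7 -74.2 213.3] [165  57  78]
132 [625.3 -56.7 213.8] [613.1 -60.  214. ] [218  52  47]
134 [623.2 -50.2 210.3] [610.5 -51.6 211.6] [210  49  46]
136 [620.4 -41.4 208.2] [609.5 -48.2 206.4] [176  41  38]
138 [622.2 -46.4 198.2] [608.8 -45.8 200.7] [164  61  57]
140 [ 642.7 -105.8  156.6] [613.6 -60.  185.3] [127 126 121]
```

The visible fingertip is about 25 mm above the reported TCP (258 against 232), so there was no contact. I'll descend with that offset in mind and watch the force.

Emit:
servo_tool(motion=[[[0,0,-0.09,0,0,0,1],[0,0,-0.09,0,0,0,1],[0,0,-0.096,0,0,0,1],[0,0,-0.102,0,0,0,1],[0,0,-0.102,0,0,0,1]]])

```text
clock: 4.05
eef_pos: [619.0, -58.6, 182.5]
eef_rot: [3.141, 0.0, 1.51]
wrist_force: [-0.4, -1.1, 0.2]
finger_gap: 0.7
finger_force: 0.0
```

Emit:
servo_tool(motion=[[[0,0,-0.006,0,0,0,1],[0,0,-0.012,0,0,0,1],[0,0,-0.012,0,0,0,1]]])

```text
clock: 4.35
eef_pos: [619.2, -58.6, 176.6]
eef_rot: [3.14, 0.0, 1.51]
wrist_force: [0.4, -0.2, 5.3]
finger_gap: 0.3
finger_force: 2.9
```

Emit:
servo_tool(motion=[[[0,0,-0.006,0,0,0,1],[0,0,-0.012,0,0,0,1],[0,0,-0.012,0,0,0,1]]])

```text
clock: 4.65
eef_pos: [619.6, -58.7, 176.0]
eef_rot: [3.135, 0.001, 1.51]
wrist_force: [-18.9, 2.6, 43.3]
finger_gap: 0.6
finger_force: 21.9
```

Emit:
servo_tool(motion=[[[0,0,0.02,0,0,0,1],[0,0,0.16,0,0,0,0.4],[0,0,0.16,0,0,0,0.4],[-0.1,0.1,0.16,0,0,0,0.4],[-0.2,0.2,0.16,0,0,0,0.4],[-0.2,0.2,0.16,0,0,0,0.4]]])

```text
clock: 5.25
eef_pos: [517.0, 42.6, 249.5]
eef_rot: [-3.141, -0.0, 1.51]
wrist_force: [0.1, 0.0, -0.8]
finger_gap: 37.0
finger_force: 0.0
```

```bash
sed -i "s/^def delta(p,tilt,yaw):/L=24.\ndef delta(p,tilt,yaw):\n    p=np.array(p)+L*tool(tilt,yaw)[:,2]/; " go.py
python3 go.py f 0 2 100 40
python3 - <<'E'
from h import *
c=cap('side');P=cloud(c);H=cv2.cvtColor(c['frame'],cv2.COLOR_RGB2HSV)
red=((H[...,0]<8)|(H[...,0]>172))&(H[...,1]>150)&(H[...,2]>70)
k,l,st,_=cv2.connectedComponentsWithStats(red.astype(np.uint8))
for i in range(1,k):
  if st[i,4]>15:
    p=P[l==i];print(st[i],p.mean(0).round(1),np.percentile(p,[2,50,98],axis=0).round(1).tolist())
E
```

```text
[517.   42.6 249.5] 5.25
[492.3  52.8 170.8] -> [-0.0495, 0.0203, -0.1574] [-0.0135, -0.2218, 0.0002]
[214 134  10   9  73] [613.2 -38.8 203.7] [[604.2, -70.4, 182.5], [617.1, -50.1, 198.5], [631.8, -41.3, 203.3]]
```

Emit:
servo_tool(motion=[[[-0.0495,0.02,0,-0.0135,-0.222,0,0.4],[-0.0495,0.02,0,-0.0135,-0.222,0,0.4],[-0.0495,0.02,-0.08,-0.0135,-0.222,0,0.4],[-0.0495,0.02,-0.157,-0.0135,-0.222,0,0.4],[-0.0495,0.02,-0.157,-0.0135,-0.222,0,0.4],[-0.0495,0.02,-0.157,-0.0135,-0.222,0,0.4],[-0.0495,0.02,-0.157,-0.0135,-0.222,0,0.4]]])

```text
clock: 6.0
eef_pos: [493.1, 51.5, 170.4]
eef_rot: [2.444, 0.0, 1.51]
wrist_force: [-0.0, -0.9, 1.0]
finger_gap: 56.8
finger_force: 0.0
```

```bash
python3 go.py f 0 2 100 40
python3 - <<'E'
from h import *
a=cap('top')['frame'];b=cap('side')['frame']
s=manip.read_state();e=s['eef_pos']
from go import *
R=Ro.from_euler('xyz',s['eef_rot']).as_matrix()
a=a.copy();b=b.copy()
out=[]
for n,im in(('top',a),('side',b)):
    c=load(n);M=np.array(c['cam_to_world']);fl=192/np.tan(np.radians(float(c['vfov']))/2)
    def proj(p):
        q=M[:3,:3].T@(np.array(p)-M[:3,3]);return q[:2]/q[2]*fl+[c['cx'],c['cy']]
    u,v=proj(e-24*R[:,2]);u0,v0=int(u)-40,int(v)-30
    im=cv2.resize(im[v0:v0+60,u0:u0+66,::-1],None,fx=6,fy=6,interpolation=cv2.INTER_CUBIC)
    for p,col in((e,(0,0,255)),(e-24*R[:,2],(0,255,0)),(e+[0,0,24],(255,0,0))):
        q=proj(p);cv2.circle(im,(int((q[0]-u0+.5)*6),int((q[1]-v0+.5)*6)),3,col,-1)
    print(n,u0,v0);out.append(im)
cv2.imwrite('pics/c4.png',np.hstack(out))
E
```

```text
[493.1  51.5 170.4] 6.0
[492.3  52.8 170.8] -> [-0.0016, 0.0026, 0.0008] [0.0001, -0.0001, 0.0001]
top 232 151
side 213 132
```

View pics/c4.png

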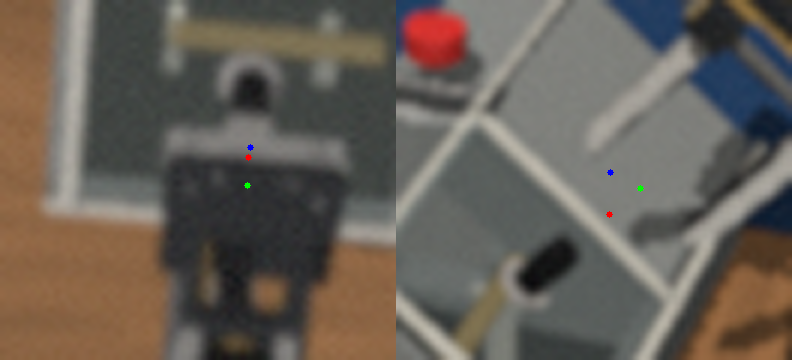

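The side crop shows fingertips at (595,145) and (690,235). Their midpoint matches the green dot, so reported TCP is 24 mm too deep along the tool. Knob: base (510,278), top (565,253) in the side view, top (250,88) in the top view.

```bash
python3 - <<'E'
from go import *
for n in('top','side'):
    c=load(n);M=np.array(c['cam_to_world']);fl=192/np.tan(np.radians(float(c['vfov']))/2)
    for a in((0,0,3),(0,0,40),(-10,0,40),(10,0,40),(0,10,40)):
        q=M[:3,:3].T@(FM+RF@a-M[:3,3]);print(n,a,(q[:2]/q[2]*fl+[c['cx'],c['cy']]).round(1))
E
python3 go.py f 0 1 30 40;python3 go.py f 0 1 15 40
```

```text
top (0, 0, 3) [273.6 164.6]
top (0, 0, 40) [273.3 171.1]
top (-10, 0, 40) [273.  174.4]
top (10, 0, 40) [273.7 167.8]
top (0, 10, 40) [269.6 170.8]
side (0, 0, 3) [233.9 180.2]
side (0, 0, 40) [241.4 173.9]
side (-10, 0, 40) [243.8 176.2]
side (10, 0, 40) [239.  171.6]
side (0, 10, 40) [240.3 175.6]
[494.6  51.4 172. ] 6.1
[537.2  49.1 117.2] -> [0.0852, -0.0046, -0.1096] [0.0, 0.0002, 0.0003]
[494.6  51.4 172. ] 6.1
[546.8  48.5 105.7] -> [0.1044, -0.0058, -0.1326] [0.0, 0.0002, 0.0003]
```

```bash
python3 go.py f 3 -0.5 10 40
```

```text
[494.6  51.4 172. ] 6.1
[552.2  46.7 103.8] -> [0.1152, -0.0094, -0.1364] [0.0, 0.0002, 0.0003]
```

Emit:
servo_tool(motion=[[[0.058,-0.005,-0.068,0,0,0,0.4],[0.092,-0.008,-0.11,0,0,0,0.4],[0.115,-0.0095,-0.136,0,0,0,0.4],[0.115,-0.0095,-0.136,0,0,0,0.4],[0.115,-0.0095,-0.136,0,0,0,1],[0.115,-0.0095,-0.136,0,0,0,1],[0.115,-0.0095,-0.136,0,0,0,1],[0.115,-0.0095,-0.136,0,0,0,1]]], newtons=12)

```text
clock: 6.9
eef_pos: [551.6, 46.7, 104.0]
eef_rot: [2.442, -0.0, 1.51]
wrist_force: [0.1, 0.6, 0.2]
finger_gap: 28.0
finger_force: 0.0
```

Emit:
servo_tool(motion=[[[0,0,0,0,0,0,1],[0,0,0,0,0,0,1],[0,0,0,0,0,0,1],[0,0,0,0,0,0,1]]])

```text
clock: 7.3
eef_pos: [551.5, 46.7, 103.5]
eef_rot: [2.442, -0.0, 1.51]
wrist_force: [-7.4, 0.1, 7.2]
finger_gap: 17.5
finger_force: 12.0
```

Emit:
servo_tool(motion=[[[-0.004,-0.03,0.002,0,0,0,1],[-0.0075,-0.08,0.003,0,0,0,1],[-0.011,-0.13,0.003,0,0,0,1],[-0.014,-0.18,0.003,0,0,0,1],[-0.0165,-0.23,0.003,0,0,0,1],[-0.019,-0.275,0.003,0,0,0,1],[-0.021,-0.3,0.003,0,0,0,1],[-0.021,-0.308,0.003,0,0,0,1],[-0.021,-0.308,0.003,0,0,0,1],[-0.021,-0.308,0.003,0,0,0,1]]])

```text
clock: 8.3
eef_pos: [540.9, -107.2, 104.5]
eef_rot: [2.443, 0.0, 1.51]
wrist_force: [-1.0, -1.9, -1.7]
finger_gap: 17.7
finger_force: 12.0
```

Emit:
servo_tool(motion=[[[0,0,0,0,0,0,0.5],[0,0,0,0,0,0,0.5],[0,0,0,0,0,0,0.5],[0,0,0,0,0,0,0.5],[0,0,0,0,0,0,0.5],[-0.064,0.004,0.077,0,0,0,0.5],[-0.128,0.008,0.153,0,0,0,0.5],[-0.128,0.008,0.153,0,0,0,0.5],[-0.128,0.008,0.153,0,0,0,0.5]]])

```text
clock: 9.2
eef_pos: [477.2, -103.6, 182.5]
eef_rot: [2.44, 0.001, 1.51]
wrist_force: [0.2, 0.3, -0.4]
finger_gap: 46.8
finger_force: 0.0
```

```bash
python3 - <<'E'
from go import *
out=[]
for n,(u0,v0) in(('top',(235,130)),('side',(190,150))):
    c=cap(n);P=cloud(c)
    M=np.array(c['cam_to_world']);fl=192/np.tan(np.radians(float(c['vfov']))/2)
    B=(P-O)@RB
    m=(abs(B[...,0])<16)&(abs(B[...,1])<75)&(abs(B[...,2]-86)<14)
    H=cv2.cvtColor(c['frame'],cv2.COLOR_RGB2HSV); m&=(H[...,0]>12)&(H[...,0]<35)&(H[...,1]>70)
    q=B[m];print(n,len(q),q.mean(0).round(1),np.percentile(q,[3,97],axis=0).round(1).tolist())
    # line direction
    k=np.polyfit(q[:,1],q[:,0],1);print(' x=a*y+b',k.round(3))
    im=cv2.resize(c['frame'][v0:v0+60,u0:u0+66,::-1],None,fx=6,fy=6,interpolation=cv2.INTER_CUBIC)
    for b in((0,-36,85),(0,36,85),(0,-62,85),(0,38,85)):
        w=M[:3,:3].T@(O+RB@b-M[:3,3]);w=w[:2]/w[2]*fl+[c['cx'],c['cy']]
        cv2.circle(im,(int((w[0]-u0+.5)*6),int((w[1]-v0+.5)*6)),2,(0,0,255),-1)
    out.append(im)
cv2.imwrite('pics/c5.png',np.hstack(out))
print(manip.read_state()['wrist_force'])
E
```

```text
top 176 [  0.9 -10.9  89.5] [[-5.2, -56.7, 82.5], [7.7, 36.0, 95.5]]
 x=a*y+b [0.001 0.891]
side 98 [-0.4 -8.2 91.2] [[-5.5, -57.8, 84.9], [6.6, 36.2, 95.2]]
 x=a*y+b [ 0.013 -0.26 ]
[ 0.23246689  0.9917133  -1.21845416]
```

View pics/c5.png

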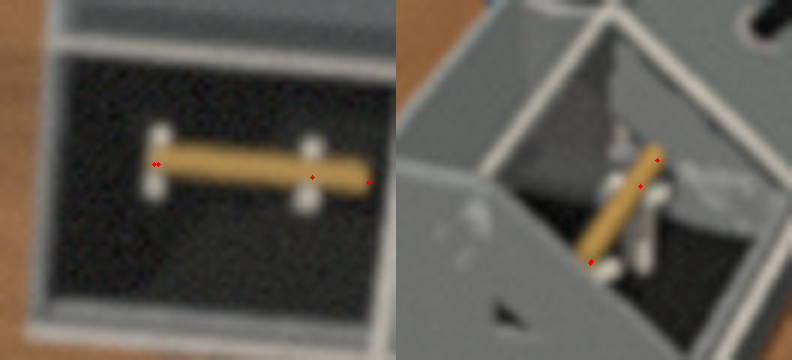

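```bash
python3 go.py f 0 -10 30 40;python3 go.py f 0 -10 -54 40
```

```text
[ 477.  -103.2  180. ] 9.3
[536.5  38.1 117.2] -> [0.1189, 0.2826, -0.1256] [-0.0002, -0.0003, 0.0002]
[ 477.  -103.2  180. ] 9.3
[590.4  34.9  52.8] -> [0.2267, 0.2762, -0.2543] [-0.0002, -0.0003, 0.0002]
```

Emit:
servo_tool(motion=[[[0.03,0.1,0,0,0,0,0.5],[0.06,0.19,-0.03,0,0,0,0.5],[0.118,0.282,-0.125,0,0,0,0.5],[0.118,0.282,-0.125,0,0,0,0.5],[0.118,0.282,-0.125,0,0,0,0.5],[0.118,0.282,-0.125,0,0,0,0.5]]])

```text
clock: 9.9
eef_pos: [535.4, 40.0, 114.2]
eef_rot: [2.45, -0.0, 1.513]
wrist_force: [-0.4, -0.5, -0.4]
finger_gap: 47.2
finger_force: 0.0
```

```bash
python3 go.py f 0 -10 -54 40
```

```text
[535.4  40.  114.2] 9.9
[590.4  34.9  52.8] -> [0.11, -0.0103, -0.1227] [-0.0001, -0.002, -0.0008]
```

Emit:
servo_tool(motion=[[[0.037,-0.003,-0.041,0,0,0,0.5],[0.073,-0.006,-0.082,0,0,0,0.5],[0.11,-0.009,-0.123,0,0,0,0.5],[0.11,-0.009,-0.123,0,0,0,0.5],[0.11,-0.009,-0.123,0,0,0,0.5]]])

```text
clock: 10.4
eef_pos: [590.2, 32.7, 56.0]
eef_rot: [2.446, 0.001, 1.51]
wrist_force: [-0.3, -0.1, -0.1]
finger_gap: 47.1
finger_force: 0.0
```

```bash
python3 go.py f 0 -10 -54 40; python3 - <<'E'
from h import *
c=cap('side')
cv2.imwrite('pics/c6.png',cv2.resize(c['frame'][140:215,185:275,::-1],None,fx=6,fy=6,interpolation=cv2.INTER_CUBIC))
E
```

```text
[590.2  32.7  56. ] 10.4
[590.4  34.9  52.8] -> [0.0004, 0.0043, -0.0064] [0.0002, -0.0007, 0.0004]
```

View pics/c6.png

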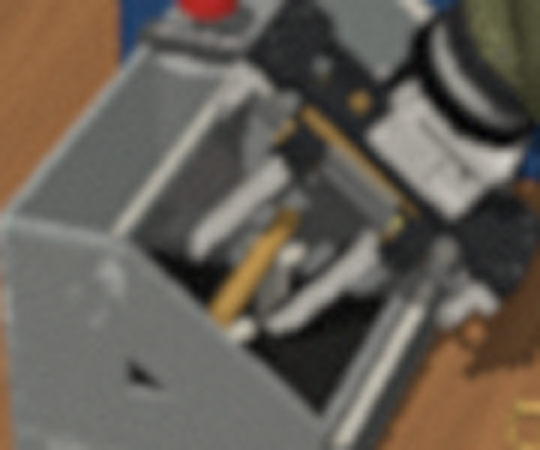

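The fingers straddle the rod evenly: upper tip (195,250), lower tip (275,330), rod between them. Closing.

Emit:
servo_tool(motion=[[[0,0.002,-0.005,0,0,0,0.5],[0,0.002,-0.005,0,0,0,1],[0,0.002,-0.005,0,0,0,1],[0,0.002,-0.005,0,0,0,1],[0,0.002,-0.005,0,0,0,1],[0,0.002,-0.005,0,0,0,1],[0,0.002,-0.005,0,0,0,1],[0,0.002,-0.005,0,0,0,1]]], newtons=20)

```text
clock: 11.25
eef_pos: [591.3, 34.2, 55.1]
eef_rot: [2.442, -0.0, 1.51]
wrist_force: [-0.8, -1.0, 6.3]
finger_gap: 13.2
finger_force: 20.0
```

Emit:
servo_tool(motion=[[[-0.016,0.001,0.019,0,0,0,1],[-0.048,0.003,0.057,0,0,0,1],[-0.08,0.005,0.096,0,0,0,1],[-0.112,0.007,0.134,0,0,0,1],[-0.145,0.009,0.172,0,0,0,1],[-0.177,0.011,0.21,0,0,0,1],[-0.193,0.012,0.25,0,0,0,1],[-0.193,0.012,0.25,0,0,0,1]]])

```text
clock: 12.05
eef_pos: [494.6, 40.4, 181.8]
eef_rot: [2.44, -0.0, 1.51]
wrist_force: [1.1, 0.2, -1.2]
finger_gap: 13.3
finger_force: 20.0
```

```bash
python3 - <<'E'
from go import *
c=cap('top');P=cloud(c);H=cv2.cvtColor(c['frame'],cv2.COLOR_RGB2HSV)
s=manip.read_state();R=Ro.from_euler('xyz',s['eef_rot']).as_matrix();g=s['eef_pos']-43*R[:,2];print('grasp',g.round(1))
for n in('top','side'):
    c=cap(n);P=cloud(c);H=cv2.cvtColor(c['frame'],cv2.COLOR_RGB2HSV)
    m=(np.linalg.norm(P-g,axis=2)<80)&(H[...,0]>12)&(H[...,0]<35)&(H[...,1]>90)&(abs(P[...,2]-g[2])<20)&(abs(P[...,0]-g[0])<20)
    q=P[m];print(n,len(q),q.mean(0).round(1),q.min(0).round(1),q.max(0).round(1), np.polyfit(q[:,1],q[:,2],1).round(3))
E
python3 go.py w 411 301.8 130 0 -0.175
```

```text
grasp [466.9  41.9 213.1]
top 32 [469.9  59.1 215.4] [462.2  -5.5 208.1] [478.8  90.2 219.6] [1.50000e-02 2.14522e+02]
side 67 [467.8  64.4 214.3] [461.1  18.6 202.8] [477.1  90.4 219.9] [-3.30000e-02  2.16443e+02]
[494.3  40.1 178.4] 12.2
[411.  301.8 106. ] -> [-0.1667, 0.5233, -0.1449] [0.0262, 0.2205, -0.0349]
```

Emit:
servo_tool(motion=[[[-0.02,0.06,0,0.006,0.04,-0.006,1],[-0.06,0.14,0,0.011,0.08,-0.012,1],[-0.1,0.22,0,0.016,0.12,-0.018,1],[-0.13,0.3,0,0.02,0.16,-0.024,1],[-0.15,0.38,-0.02,0.024,0.2,-0.03,1],[-0.167,0.46,-0.06,0.026,0.22,-0.035,1],[-0.167,0.523,-0.1,0.026,0.22,-0.035,1],[-0.167,0.523,-0.14,0.026,0.22,-0.035,1],[-0.167,0.523,-0.14,0.026,0.22,-0.035,1],[-0.167,0.523,-0.14,0.026,0.22,-0.035,1]]])

```text
clock: 13.2
eef_pos: [411.0, 301.3, 108.9]
eef_rot: [3.14, 0.002, 1.395]
wrist_force: [0.1, 0.0, -0.9]
finger_gap: 13.3
finger_force: 20.0
```

```bash
python3 go.py w 410.5 301.7 71 0 -0.176; python3 go.py w 410.5 301.7 41 0 -0.176; python3 - <<'E'
from h import *
s=manip.read_state();print(s['wrist_force'],s['finger_gap'])
c=cap('side')
cv2.imwrite('pics/c7.png',cv2.resize(c['frame'][210:300,210:320,::-1],None,fx=6,fy=6,interpolation=cv2.INTER_CUBIC))
E
```

```text
[411.  301.3 108.9] 13.2
[410.5 301.7  47. ] -> [-0.001, 0.0009, -0.1238] [0.0007, 0.0005, -0.0001]
[411.  301.3 108.9] 13.2
[410.5 301.7  17. ] -> [-0.001, 0.0009, -0.1838] [0.0007, 0.0005, -0.0001]
[ 0.05931242  0.02073981 -0.87088196] 13.329310357644781
```

View pics/c7.png

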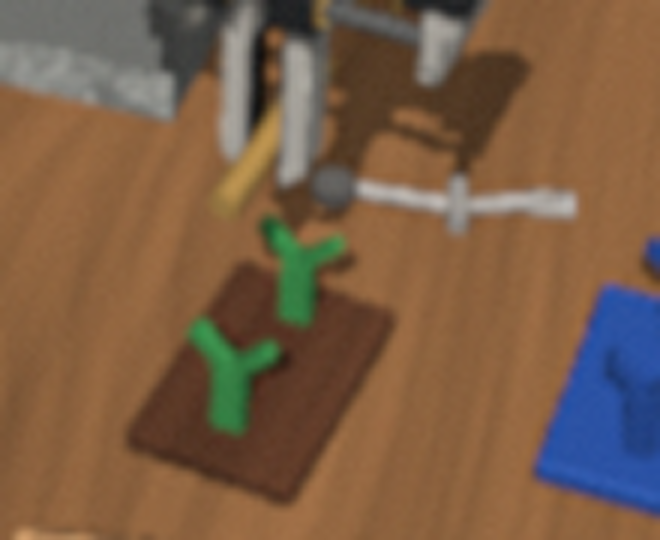

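Emit:
servo_tool(motion=[[[-0.001,0.001,-0.06,0,0,0,1],[-0.001,0.001,-0.11,0,0,0,1],[-0.001,0.001,-0.14,0,0,0,1],[-0.001,0.001,-0.16,0,0,0,1],[-0.001,0.001,-0.17,0,0,0,1],[-0.001,0.001,-0.17,0,0,0,1]]])

```text
clock: 13.85
eef_pos: [410.8, 302.1, 24.9]
eef_rot: [3.138, -0.0, 1.395]
wrist_force: [0.8, -0.0, -1.5]
finger_gap: 13.5
finger_force: 20.0
```

Emit:
servo_tool(motion=[[[0,0,-0.004,0,0,0,1],[0,0,-0.008,0,0,0,1],[0,0,-0.011,0,0,0,1],[0,0,-0.011,0,0,0,1]]])

```text
clock: 14.25
eef_pos: [411.3, 302.5, 20.7]
eef_rot: [3.137, -0.001, 1.396]
wrist_force: [-3.0, -3.3, 13.9]
finger_gap: 13.4
finger_force: 20.0
```

Emit:
servo_tool(motion=[[[-0.003,0,0.003,0,0,0,1],[-0.004,0,0,0,0,0,1],[-0.004,0,-0.003,0,0,0,1],[-0.004,0,-0.003,0,0,0,1]]])

```text
clock: 14.65
eef_pos: [411.2, 302.7, 20.0]
eef_rot: [3.133, -0.003, 1.396]
wrist_force: [7.1, -5.3, 15.2]
finger_gap: 13.3
finger_force: 20.0
```

```bash
python3 - <<'E'
from go import *
s=manip.read_state();print(s['eef_pos'],s['eef_rot'],s['wrist_force'],s['moment'])
cs=cap('side')
P=cloud(cs);H=cv2.cvtColor(cs['frame'],cv2.COLOR_RGB2HSV)
m=(np.linalg.norm(P-[411,302,65],axis=2)<70)&(H[...,0]>12)&(H[...,0]<35)&(H[...,1]>90)&(P[...,2]>50)
q=P[m];print(len(q),np.percentile(q,[3,50,97],axis=0).round(1).tolist(),np.polyfit(q[:,1],q[:,2],1).round(3))
cv2.imwrite('pics/c8.png',cv2.resize(cs['frame'][225:295,220:300,::-1],None,fx=7,fy=7,interpolation=cv2.INTER_CUBIC))
E
```

```text
[411.19531607 302.74751478  19.98725809] [ 3.13272854e+00 -2.96438492e-03  1.39558292e+00] [ 7.14032759 -5.3037018  15.21763339] [-1.15729963 -1.37080618  0.00641016]
111 [[398.6, 289.6, 59.4], [413.2, 323.9, 66.6], [421.6, 348.6, 85.0]] [-9.700e-02  9.864e+01]
```

View pics/c8.png

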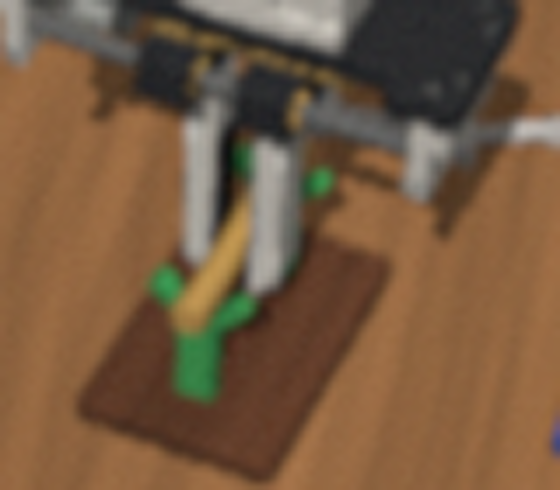

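The rod lies in the bottom of the near V (190,315) and no longer gives sideways, so it is seated. I'll take the load off and open.

Emit:
servo_tool(motion=[[[0.003,0,0.003,0,0,0,1],[0.003,0,0.003,0,0,0,1],[0.003,0,0.003,0,0,0,0.8],[0.003,0,0.003,0,0,0,0.75],[0.003,0,0.003,0,0,0,0.65],[0.003,0,0.003,0,0,0,0.55],[0.003,0,0.003,0,0,0,0.5],[0.003,0,0.003,0,0,0,0.5]]])

```text
clock: 15.5
eef_pos: [409.9, 302.2, 19.1]
eef_rot: [3.139, 0.0, 1.396]
wrist_force: [0.4, 0.0, 0.4]
finger_gap: 46.4
finger_force: 0.0
```

Now I'll rise straight up and check the rod.

Emit:
servo_tool(motion=[[[0,0,0.04,0,0,0,0.5],[0,0,0.12,0,0,0,0.5],[0,0,0.22,0,0,0,0.5],[0,0,0.32,0,0,0,0.5],[0.1,-0.12,0.36,0,0,0,0.5],[0.1,-0.25,0.4,0,0,0,0.5],[0.1,-0.35,0.4,0,0,0,0.5],[0.1,-0.45,0.4,0,0,0,0.5],[0.1,-0.45,0.4,0,0,0,0.5]]])

```text
clock: 16.4
eef_pos: [459.8, 75.0, 219.5]
eef_rot: [3.138, 0.0, 1.395]
wrist_force: [0.8, 0.7, 0.6]
finger_gap: 47.0
finger_force: 0.0
```

```bash
python3 - <<'E'
from go import *
for n in('top','side'):
    c=cap(n);P=cloud(c);H=cv2.cvtColor(c['frame'],cv2.COLOR_RGB2HSV)
    m=(abs(P-[411,302,62])<[25,65,22]).all(2)&(H[...,0]>12)&(H[...,0]<35)&(H[...,1]>90)
    q=P[m];print(n,len(q),((q.min(0)+q.max(0))/2).round(1),q.min(0).round(1),q.max(0).round(1),'dz/dy,dx/dy',np.polyfit(q[:,1],q[:,2],1)[0].round(3),np.polyfit(q[:,1],q[:,0],1)[0].round(3))
E
python3 go.py f 3 -154.4 100 40; python3 go.py f 3 -154.4 10 40
```

```text
top 184 [409.5 302.5  65.3] [395.4 252.8  56.5] [423.7 352.1  74.1] dz/dy,dx/dy -0.007 0.177
side 173 [409.2 299.8  57.1] [394.6 249.4  42.8] [423.8 350.3  71.4] dz/dy,dx/dy -0.016 0.17
[460.2  73.5 219.6] 16.5
[ 485.2 -103.4  172.7] -> [0.05, -0.3539, -0.0938] [-0.0262, -0.2195, 0.0366]
[460.2  73.5 219.6] 16.5
[ 543.  -106.9  103.8] -> [0.1655, -0.3608, -0.2316] [-0.0262, -0.2195, 0.0366]
```

The rod lies level and centred in the rest. Next is the hatch knob.

Emit:
servo_tool(motion=[[[0.02,-0.08,0,-0.005,-0.04,0.007,0.5],[0.03,-0.17,0,-0.01,-0.085,0.014,0.5],[0.05,-0.25,0,-0.016,-0.13,0.021,0.5],[0.05,-0.32,0,-0.02,-0.17,0.028,0.5],[0.05,-0.354,-0.04,-0.026,-0.21,0.036,0.5],[0.05,-0.354,-0.094,-0.026,-0.22,0.0365,0.5],[0.05,-0.354,-0.094,-0.026,-0.22,0.0365,0.5],[0.05,-0.354,-0.094,-0.026,-0.22,0.0365,0.5]]])

```text
clock: 17.3
eef_pos: [485.4, -99.3, 172.9]
eef_rot: [2.444, 0.0, 1.515]
wrist_force: [0.5, 0.5, 0.6]
finger_gap: 46.9
finger_force: 0.0
```

```bash
python3 go.py f 3 -154.4 10 40
```

```text
[485.4 -99.3 172.9] 17.3
[ 543.  -106.9  103.8] -> [0.115, -0.0152, -0.1382] [0.0001, -0.0003, -0.0012]
```

Emit:
servo_tool(motion=[[[0.03,-0.012,-0.036,0,0,-0.001,0.5],[0.072,-0.013,-0.087,0,0,-0.001,0.5],[0.112,-0.014,-0.136,0,0,-0.001,0.5],[0.112,-0.014,-0.136,0,0,-0.001,0.5],[0.112,-0.014,-0.136,0,0,-0.001,1],[0.112,-0.014,-0.136,0,0,-0.001,1],[0.112,-0.014,-0.136,0,0,-0.001,1],[0.112,-0.014,-0.136,0,0,-0.001,1],[0.112,-0.014,-0.136,0,0,-0.001,1],[0.112,-0.014,-0.136,0,0,-0.001,1]]], newtons=12)

```text
clock: 18.3
eef_pos: [540.7, -106.7, 104.9]
eef_rot: [2.442, 0.001, 1.511]
wrist_force: [-9.7, 0.8, 7.1]
finger_gap: 17.5
finger_force: 12.0
```

Emit:
servo_tool(motion=[[[0,0.03,0.002,0,0,0,1],[0.003,0.08,0.003,0,0,0,1],[0.006,0.13,0.003,0,0,0,1],[0.009,0.18,0.003,0,0,0,1],[0.012,0.23,0.003,0,0,0,1],[0.014,0.275,0.003,0,0,0,1],[0.016,0.3,0.003,0,0,0,1],[0.0165,0.312,0.003,0,0,0,1],[0.0165,0.312,0.003,0,0,0,1],[0.0165,0.312,0.003,0,0,0,1]]])

```text
clock: 19.3
eef_pos: [549.4, 49.5, 106.2]
eef_rot: [2.442, 0.002, 1.512]
wrist_force: [6.2, 1.9, -5.7]
finger_gap: 17.4
finger_force: 12.0
```

Emit:
servo_tool(motion=[[[0,0.004,0,0,0,0,1],[0,0.008,0,0,0,0,1],[0,0.008,0,0,0,0,1]]])

```text
clock: 19.6
eef_pos: [549.5, 52.2, 106.3]
eef_rot: [2.442, 0.002, 1.509]
wrist_force: [7.5, -9.3, -3.0]
finger_gap: 17.6
finger_force: 12.0
```

Force −9 N in y: the hatch is at its stop. I'll unload, release and retreat.

Emit:
servo_tool(motion=[[[0,-0.004,0,0,0,0,1],[0,-0.004,0,0,0,0,0.5],[0,-0.004,0,0,0,0,0.5],[0,-0.004,0,0,0,0,0.5],[0,-0.004,0,0,0,0,0.5],[0,-0.004,0,0,0,0,0.5],[-0.064,0,0.077,0,0,0,0.5],[-0.128,0.004,0.153,0,0,0,0.5],[-0.16,0.0,0.25,0,0,0,0.5],[-0.16,-0.2,0.25,0,0,0,0.5]]])

```text
clock: 20.6
eef_pos: [470.1, 20.7, 236.0]
eef_rot: [2.437, 0.0, 1.519]
wrist_force: [1.6, 0.4, 0.1]
finger_gap: 47.0
finger_force: 0.0
```

Emit:
servo_tool(motion=[[[-0.1,-0.2,0,0,0,0,0.5],[-0.1,-0.25,0,0,0,0,0.5],[-0.1,-0.25,0,0,0,0,0.5],[-0.1,-0.25,0,0,0,0,0.5],[-0.1,-0.25,0,0,0,0,0.5]]])

```text
clock: 21.1
eef_pos: [418.8, -109.9, 229.5]
eef_rot: [2.446, 0.002, 1.507]
wrist_force: [-0.5, -0.2, 0.2]
finger_gap: 47.0
finger_force: 0.0
```

```bash
python3 - <<'E'
from go import *
s=manip.read_state();print(s['eef_pos'],s['clock'],s['wrist_force'])
cs=cap('side');ct=cap('top')
for n,c in(('top',ct),('side',cs)):
    P=cloud(c);H=cv2.cvtColor(c['frame'],cv2.COLOR_RGB2HSV)
    m=(abs(P-[411,302,62])<[25,65,22]).all(2)&(H[...,0]>12)&(H[...,0]<35)&(H[...,1]>90)
    q=P[m];print(n,((q.min(0)+q.max(0))/2).round(1))
    m=(abs(P-[617,-57,200])<[20,20,20]).all(2)&(H[...,1]>150)&((H[...,0]<8)|(H[...,0]>172));q=P[m]
    if len(q):print(' gate z',np.percentile(q[:,2],[50,95]))
    F=(P-FM)@RF; m=(abs(F[...,0])<25)&(abs(F[...,1])<60)&(F[...,2]>14)&(F[...,2]<45)&(c['frame'].max(2)<75);q=F[m]
    if len(q):print(' hatch knob f',np.median(q,0).round(1))
cv2.imwrite('pics/c9.png',np.hstack([cv2.resize(x,(400,400)) for x in(ct['frame'][100:240,200:340,::-1],cs['frame'][120:320,170:370,::-1])]))
E
```

```text
[ 418.82098496 -109.94056571  229.51263726] 21.1 [-0.46462462 -0.22615884  0.21338103]
top [409.8 302.2  62.8]
 gate z [197.52388599 202.13190879]
 hatch knob f [ 6.7 -0.6 37.7]
side [409.6 298.8  57.1]
 gate z [198.63785438 202.19777296]
 hatch knob f [ 3.6  2.6 31.9]
```

View pics/c9.png

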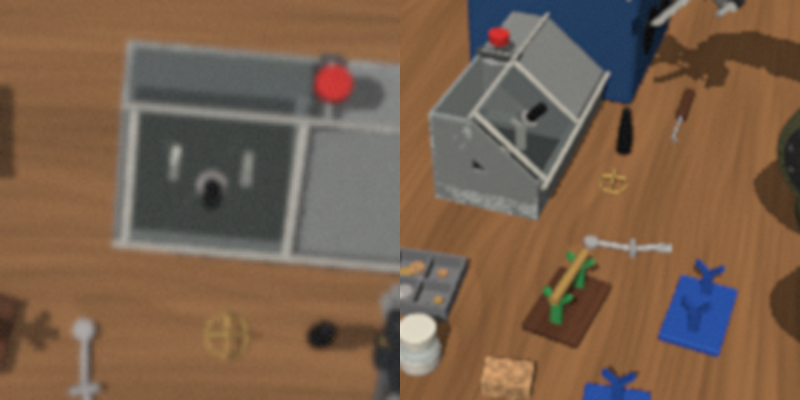

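The hatch is shut with its knob midway at (210,190), the gate is home, the rod is in both notches (570,280), and the bystanders have not moved. I'm handing in.

```bash
python3 -c "
from cell import manip
print(manip.sign_off())"
```

```text
the job is handed in; nothing more can be done
None
```

The job is handed in at about 21 s of the 67 s allowed; the last pictures show the gate home, the rod level in both notches of the dark wooden rest, the hatch shut and the bystanders unmoved (no verdict was returned at sign-off).

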